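# Fetch the stain jar from behind the reagent bottles

### The arm

A 7-joint arm with a two-finger parallel gripper is mounted at the origin on the work surface. World frame = base frame: x ahead of the robot, y to its left, z up, the work surface at z = 0. Lengths are in m, angles in rad, forces in N, time in s.
With the tool pointing down it reaches from about 0.4 to 0.85 m from the base axis. Payload 10.4 kg.
Tool frame: the origin (TCP) lies at the very end of the fingers, on their centre line; the grasp point (between the pads) lies behind it (env.grip_point_offset is the z of the grasp point in the tool frame, in m); z points along the fingers, y is the line along which they close (so a half turn about z gives the same grasp; the last joint's range is limited). The gripper opens to 85 mm and grips with 20 to 120 N. Pads are 22 mm wide; open, the fingers measure 114 mm over their backs; the gripper's body (76 mm by 85 mm) begins 54 mm behind the grasp point. The pads swing forward as they close: fully open they stand 13 mm farther back than shut.
Start: joints at [1.169, 0.332, -0.065, 1.46, 0.022, 1.35, -0.088], TCP at [0.231, -0.581, 0.231] pointing down, gripper open.
Joint ranges: [-2.6, 2.6], [-0.5, 2.12], [-1.47, 1.34], [0.16, 2.42], [-1.27, 4.41], [0.06, 2.06], [-2.6, 2.6]. Speed limits (rad/s): [2.22, 2.22, 2.79, 2.79, 3.14, 3.14, 3.14].

### API

Orientations are given as a unit quaternion [w, x, y, z].
In Python, from cell import observe, viewer, env gives the robot as it stands.
- The arm moves only by the tool servo_tool, never from a script. Its argument "targets" is a list of rows, each an object of numbers: "wx", "wy", "wz": the turn, a rotation vector about the tool's x, y, z in units of 8 degrees (1.0 is 8 degrees); "tx", "ty", "tz": the shift along the tool's x, y, z in units of 40 mm (1.0 is 40 mm); "gripper": the finger opening in mm, from 0 to 85.4. In form: [{"wx": .., "wy": .., "wz": .., "tx": .., "ty": .., "tz": .., "gripper": ..}, ...]. A call has 1 to 10 rows; each row shifts and turns the commanded pose from where the row before left it, along the tool's axes as they then stand; what a row does not reach is not made up. A row lasts 1/10 s, in which the tool goes at most 50 mm and 8.59 degrees, less where a joint would pass 70% of its speed; a pose out of reach is approached as far as the arm can. A call is refused whole if a number of a shift passes 1 or a number of a turn 1, either way. A call with a gripper value outside its range is refused whole. The fingers move at their own pace and stop on an object; the grip force is fixed at half the most. Time passes only in rows, so rows that do not move let the fingers close. It gives the time, the measured TCP pose, the force, the opening and the grip force at its end, in the units of the state.
- observe(): the state, without advancing time (a new reading comes with each control period).
- viewer.snapshot(name): name is "side" or "top"; returns a dict with "color" (384x512x3 uint8, blue, green, red), "camera_matrix" (3x3 intrinsics, pixels), "dist" ([k1, k2, p1, p2, k3] as OpenCV has them; the pictures are not rectified), "R" (3x3) and "t" (3): a world point X has camera coordinates R X + t. Camera axes: x right, y down, z forward; pixel columns grow to the right and rows downward; lengths in m; the calibration is good to about 2 mm. A picture is of the moment at which its call begins. There is no depth.
- env.close_job(): hands the job in; it is judged then, once.
The state is a dict: "time_s": time; "joint_pos": joint angles; "dq": joint speeds; "joint_torque": joint torques, N m; "tool_pos": TCP position; "eef_rot": TCP orientation; "force": force on the tool from outside, world axes, zero at the start; "ft_torque": the same for the moment, N m; "gripper_width": opening from 0.0 (shut) to 1.0 (fully open); "gripper_force": force on a finger pad.
Only numpy, scipy, OpenCV 4.12 (cv2) and the standard library are available. Lean on these libraries where they do the work, as an engineer would, in place of code of your own. Each camera call takes 0.05 s, during which the arm holds its last target. There are 200 camera calls.

### The job

The green-lidded jar in the steel bay has to go on the stirrer, but three bottles hem it in: first move all three bottles into the grey side tray, standing, and while they wait there set the jar down in the middle of the stirrer's white plate. Then put each bottle back in the bay, standing in the middle of the pad that has the colour of its cap. Keep the bottles and the jar upright all the while, and leave the black-lidded jar alone.

Things in the scene. Friction and masses are not known exactly. Their poses are not given: they have to be found in the camera images.
- bottle_red: White round screw-cap reagent bottle with a red cap and red label band, loose. 130 mm tall, about 160 g; body diameter 50 mm up to 84 mm, sloping shoulder to 97 mm, then the cap, diameter 34 mm, from 97 to 130 mm: grip it by the cap from above. Origin: centre of its underside, z up.
- bottle_yellow: White round screw-cap reagent bottle with a yellow cap and yellow label band, loose. 130 mm tall, about 160 g; body diameter 50 mm up to 84 mm, sloping shoulder to 97 mm, then the cap, diameter 34 mm, from 97 to 130 mm: grip it by the cap from above. Origin: centre of its underside, z up.
- bottle_blue: White round screw-cap reagent bottle with a blue cap and blue label band, loose. 130 mm tall, about 160 g; body diameter 50 mm up to 84 mm, sloping shoulder to 97 mm, then the cap, diameter 34 mm, from 97 to 130 mm: grip it by the cap from above. Origin: centre of its underside, z up.
- jar_green: Small amber jar with a green lid, loose, standing on the steel bay plate (top 6 mm above the bench), hemmed in by the bottles (axes about 60 mm from its own). 62 mm tall, about 110 g; body diameter 44 mm up to 46 mm, lid diameter 48 mm from 46 to 62 mm. A fence, its top 30 mm above the bench, runs along the bay's far edge, 65 mm from the jar's axis. Origin: centre of its underside, z up.
- pad_red: Fixed round red pad, diameter 72 mm, 3 mm thick, on the dark steel bay plate: the home of the red-capped bottle, which stands on it at the start so that only a red ring shows. Origin: centre of its underside (the pad's top is 3 mm above it).
- pad_yellow: Fixed round yellow pad, diameter 72 mm, 3 mm thick, on the dark steel bay plate: the home of the yellow-capped bottle, which stands on it at the start so that only a yellow ring shows. Origin: centre of its underside (the pad's top is 3 mm above it).
- pad_blue: Fixed round blue pad, diameter 72 mm, 3 mm thick, on the dark steel bay plate: the home of the blue-capped bottle, which stands on it at the start so that only a blue ring shows. Origin: centre of its underside (the pad's top is 3 mm above it).
- tray: Empty grey side tray, fixed on the bench, open on top: outside 270 mm along its own x, 120 mm along its own y, walls 5 mm thick and 20 mm high, floor 5 mm thick. Room for three bottles in a row along its x, 80 mm apart. Origin: centre of its underside.
- stirrer: Dark blue magnetic stirrer, fixed on the bench, with a white round plate of diameter 110 mm on top. The plate's top is flat, 58 mm above the bench. Origin: on the bench, straight under the plate's centre.
- jar_black: Bystander: amber jar like the green one (62 mm tall, lid diameter 48 mm) but with a black lid, loose on the open bench on the near side of the bay. Not to be moved. Origin: centre of its underside.

How it is judged:
On the way, in this order (a step that is already met when the one before it is completed fails the run):
1. all three bottles stand in the side tray, let go (x of bottle_red in the frame of tray between -0.12 and 0.12 m and y of bottle_red in the frame of tray between -0.045 and 0.045 m and z of each of bottle_red, bottle_yellow, bottle_blue in the frame of tray below 0.012 m and angle between each of bottle_red, bottle_yellow, bottle_blue's own z axis and vertical below 0.1 rad and contact force between the fingers and bottle_red below 0.3 N and x of bottle_yellow in the frame of tray between -0.12 and 0.12 m and y of bottle_yellow in the frame of tray between -0.045 and 0.045 m and contact force between the fingers and bottle_yellow below 0.3 N and x of bottle_blue in the frame of tray between -0.12 and 0.12 m and y of bottle_blue in the frame of tray between -0.045 and 0.045 m and contact force between the fingers and bottle_blue below 0.3 N), for 0.2 s.
2. with the three bottles still in the tray, the green-lidded jar stands in the middle of the stirrer's plate, let go (all of step 1 and horizontal distance between jar_green and stirrer below 0.015 m and z of jar_green in the frame of stirrer between 0.053 and 0.063 m and angle between jar_green's own z axis and vertical below 0.1 rad and linear speed of jar_green below 0.02 m/s and contact force between the fingers and jar_green below 0.3 N), for 0.2 s.
At the end, for the whole second after the job is handed in: The green-lidded jar stands upright on the stirrer's plate within 15 mm of its centre; each bottle stands upright on the pad of its cap's colour, within 12 mm of the pad's centre; everything is let go and at rest (horizontal distance between jar_green and stirrer below 0.015 m and z of jar_green in the frame of stirrer between 0.053 and 0.063 m and angle between each of jar_green, bottle_red, bottle_yellow, bottle_blue's own z axis and vertical below 0.1 rad and linear speed of each of jar_green, bottle_red, bottle_yellow, bottle_blue below 0.02 m/s and contact force between the fingers and jar_green below 0.3 N and horizontal distance between bottle_red and pad_red below 0.012 m and z of bottle_red in the frame of pad_red between -0.002 and 0.008 m and horizontal distance between bottle_yellow and pad_yellow below 0.012 m and z of bottle_yellow in the frame of pad_yellow between -0.002 and 0.008 m and horizontal distance between bottle_blue and pad_blue below 0.012 m and z of bottle_blue in the frame of pad_blue between -0.002 and 0.008 m); the robot touches nothing.
It fails at once if the red-capped bottle is tipped over (more than 30 degrees) (angle between bottle_red's own z axis and vertical above 0.52 rad).
It fails at once if the yellow-capped bottle is tipped over (more than 30 degrees) (angle between bottle_yellow's own z axis and vertical above 0.52 rad).
It fails at once if the blue-capped bottle is tipped over (more than 30 degrees) (angle between bottle_blue's own z axis and vertical above 0.52 rad).
It fails at once if the green-lidded jar is tipped over (more than 30 degrees) (angle between jar_green's own z axis and vertical above 0.52 rad).
It fails at once if the black-lidded jar is moved (more than 15 mm) (distance of jar_black from where it was at the start of the episode above 0.015 m).
It also fails if it takes over 138 s, if anything falls off the work surface, if the arm or the gripper's body presses on something with over 40 N, if the wrist force passes 120 N, or if a joint passes its speed limit or range.

## Working session

There is one attempt and no reset: what is moved stays moved. The work goes in short steps, Python scripts to look and compute and a tool call to move; the robot and the scene stay as the last step left them, time stands still between calls to the robot, and variables do not carry over. Pictures are saved under pics/ and viewed, at most 14 in all, crops included, and the job is handed in when it is done.

Besides the shell and the picture viewer there is one more tool, called after "Call:" as name(argument=value, ...), one argument or row to a line, values as JSON. servo_tool: Moves the arm, as the interface text tells. Its arguments: {"type":"object","properties":{"targets":{"type":"array","items":{"type":"object","properties":{"wx":{"type":"number"},"wy":{"type":"number"},"wz":{"type":"number"},"tx":{"type":"number"},"ty":{"type":"number"},"tz":{"type":"number"},"gripper":{"type":"number"}}}}},"required":["targets"]}

```bash
mkdir -p pics; ls; python3 - <<'E'
from cell import observe, viewer, env
import cv2
s=observe()
for k in s: print(k,s[k])
print(env.grip_point_offset)
for n in("side","top"):
    v=viewer.snapshot(n); cv2.imwrite(f"pics/{n}0.png",v["color"]); print(v["camera_matrix"],v["dist"],v["R"],v["t"])
E
```

```text
pics
time_s 0.0
joint_pos [ 1.16939333  0.33286238 -0.06474292  1.46097297  0.02163492  1.34990729
 -0.08850823]
dq [-0.00020086  0.00103642  0.00040534 -0.00037699 -0.00159064 -0.00188355
 -0.00107593]
joint_torque [-1.85635158e-04 -6.25438786e+01  4.91508131e-02 -3.91611850e+01
  1.62352889e-02  9.73721413e-03  7.58334954e-05]
tool_pos [ 0.23099223 -0.5803252   0.23050687]
eef_rot [-7.03674364e-04  9.82111026e-01  1.88301367e-01 -1.80366562e-04]
force [ 0.15773849  0.25419847 -0.55432841]
ft_torque [-0.01592328 -0.0452271  -0.00726222]
gripper_force 0.0
gripper_width 0.9973667996987897
-0.0187
[[445.45903475   0.         261.81260254]
 [  0.         445.45903475 192.88791203]
 [  0.           0.           1.        ]] [-0.08830948  0.          0.          0.          0.        ] [[-0.90837237 -0.41801244  0.01119064]
 [-0.23157233  0.48058044 -0.84582309]
 [ 0.34818657 -0.77091376 -0.53334611]] [0.51006492 0.18958036 0.90923933]
[[459.60312805   0.         260.16538125]
 [  0.         459.60312805 195.73139564]
 [  0.           0.           1.        ]] [-0.06855406  0.          0.          0.          0.        ] [[ 0.00239918 -0.99998555  0.00481161]
 [-0.99565137 -0.00283682 -0.09311449]
 [ 0.0931268  -0.00456729 -0.99564378]] [0.00159009 0.560643   1.09990796]
```

View pics/top0.png

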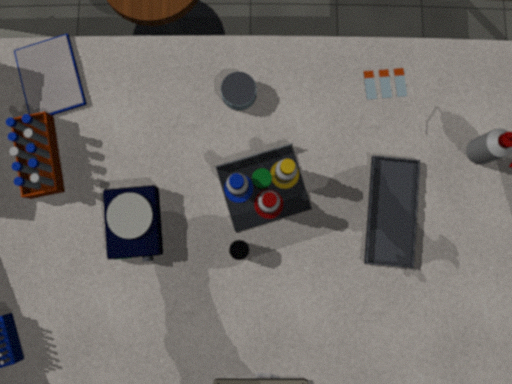

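View pics/side0.png

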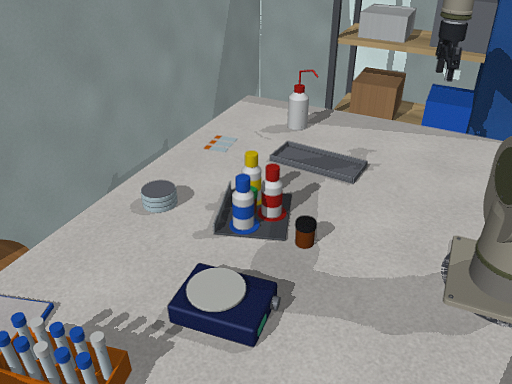

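```bash
cat > h.py <<'E'
from cell import observe, viewer, env
import cv2, numpy as np
def snap(n): return viewer.snapshot(n)
def ray(v,uv,z):
    p=cv2.undistortPoints(np.array([[uv]],float),v["camera_matrix"],v["dist"])[0,0]
    R,t=v["R"],v["t"]; c=-R.T@t; d=R.T@np.array([*p,1.]); s=(z-c[2])/d[2]
    return (c+s*d)[:2]
def pix(v,X):
    return cv2.projectPoints(np.array([X],float),cv2.Rodrigues(v["R"])[0],v["t"],v["camera_matrix"],v["dist"])[0].ravel()
def masks(v):
    h=cv2.cvtColor(v["color"],cv2.COLOR_BGR2HSV); H,S,V=cv2.split(h)
    g=(S>130)&(V>50)
    return dict(red=g&((H<7)|(H>173)),yellow=g&(H>20)&(H<34),blue=g&(H>105)&(H<128)&(V>70),green=g&(H>45)&(H<85),
                white=(S<40)&(V>150))
def blobs(m,box=None,amin=25):
    m=m.astype(np.uint8)*255
    if box: k=np.zeros_like(m); x0,y0,x1,y1=box; k[y0:y1,x0:x1]=1; m=m*k
    n,l,st,c=cv2.connectedComponentsWithStats(m)
    r=[]
    for i in range(1,n):
        if st[i,4]>=amin:
            r.append((tuple(int(a) for a in st[i]),c[i].round(1)))
    return r
E
python3 - <<'E'
from h import *
v=snap("top"); m=masks(v)
for k in("red","yellow","blue","green"):
    for b in blobs(m[k],(200,130,330,240),8): print(k,b)
print("white",blobs(m["white"],(95,180,170,260)))
im=v["color"]
a=cv2.resize(im[130:270,80:440],None,fx=2.2,fy=2.2,interpolation=cv2.INTER_CUBIC)
b=cv2.resize(im[140:240,210:320],None,fx=5,fy=5,interpolation=cv2.INTER_CUBIC)
cv2.imwrite("pics/c.png",b)
print(im[212,130],im[212,393],im[212,350])
E
```

```text
red ((263, 192, 14, 15, 173), array([269.2, 198.9]))
red ((254, 194, 29, 25, 204), array([267.3, 210.3]))
yellow ((280, 158, 16, 16, 188), array([287.5, 165.7]))
yellow ((270, 162, 29, 27, 269), array([282.6, 179.1]))
blue ((229, 173, 15, 16, 178), array([236. , 180.4]))
blue ((224, 184, 24, 19, 164), array([234. , 196.2]))
green ((252, 168, 20, 19, 264), array([262.3, 176.4]))
white []
[129 132 133] [63 58 59] [111 116 120]
```

View pics/c.png

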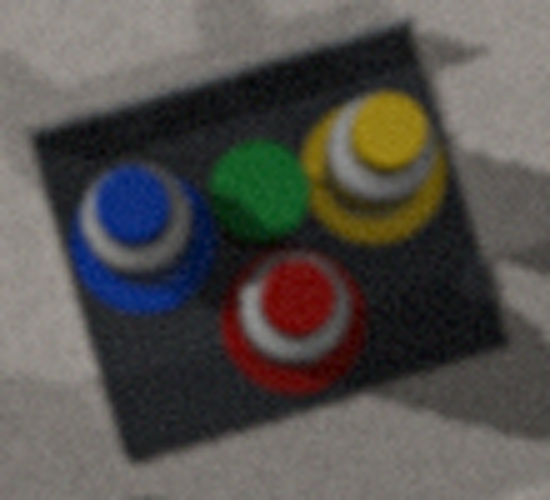

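```bash
python3 - <<'E'
from h import *
v=snap("top"); m=masks(v); im=v["color"]
for k in("red","yellow","blue","green"):
    bs=blobs(m[k],(200,130,330,240),60); z=.068 if k=="green" else .139
    (x,y,w,h,_),c=min(bs,key=lambda b:b[0][1])
    print(k,ray(v,(x+(w-1)/2,y+(h-1)/2),z).round(4),ray(v,c,z).round(4))
    if len(bs)>1:
        mm=np.uint8(m[k]); q=np.zeros_like(mm); q[130:240,200:330]=mm[130:240,200:330]
        (cx,cy),r=cv2.minEnclosingCircle(cv2.findNonZero(q)); print(" pad",(cx,cy),r,ray(v,(cx,cy),.009).round(4))
f=cv2.GaussianBlur(im,(3,3),0)
q=np.zeros((386,514),np.uint8); cv2.floodFill(f,q,(130,212),0,(25,)*3,(25,)*3,4|cv2.FLOODFILL_FIXED_RANGE|cv2.FLOODFILL_MASK_ONLY|(255<<8))
q=q[1:-1,1:-1]; c=cv2.findContours(q,cv2.RETR_EXTERNAL,cv2.CHAIN_APPROX_NONE)[0][0]; e=cv2.fitEllipse(c); print("plate",e,ray(v,e[0],.058).round(4))
g=cv2.cvtColor(im,cv2.COLOR_BGR2GRAY)
d=np.uint8(g<85)*255; d[:,:350]=0; d[:,440:]=0; d[:140]=0; d[285:]=0
cs=cv2.findContours(d,cv2.RETR_EXTERNAL,cv2.CHAIN_APPROX_NONE)[0]; c=max(cs,key=cv2.contourArea); b=cv2.minAreaRect(c); print("tray",b)
P=[ray(v,p,.015) for p in cv2.boxPoints(b)]; print(np.round(P,4),np.mean(P,0))
s=observe(); print(s["tool_pos"])
for X in [(0.48,0.05,.068)]: pass
k=np.uint8(g<40)*255; k[:,:225]=0;k[:,255:]=0;k[:236]=0;k[265:]=0
for b in blobs(k>0): print("black",b,ray(v,b[1],.062).round(4))
E
```

```text
red [ 0.5429 -0.017 ] [ 0.5429 -0.0163]
 pad (268.3743896484375, 203.9778289794922) 14.688754081726074 [ 0.5417 -0.0175]
yellow [ 0.6176 -0.0569] [ 0.6172 -0.0569]
 pad (284.5, 173.0) 15.66055965423584 [ 0.6195 -0.0577]
blue [0.5837 0.0571] [0.584  0.0569]
 pad (238.0, 187.5) 15.041708946228027 [0.5827 0.0583]
green [6.013e-01 2.000e-04] [ 0.6027 -0.0015]
plate ((128.891357421875, 215.32699584960938), (42.86619186401367, 43.97053146362305), 37.992496490478516) [0.5099 0.3157]
tray ((395.83502197265625, 212.30966186523438), (57.71010971069336, 110.5041732788086), 4.085616588592529)
[[ 0.3907 -0.2501]
 [ 0.6648 -0.2749]
 [ 0.6553 -0.4215]
 [ 0.3801 -0.3934]] [ 0.52271952 -0.33498717]
[ 0.23106408 -0.58050138  0.23082644]
black ((230, 241, 19, 18, 280), array([239.1, 249.6])) [0.4301 0.0524]
```

```bash
python3 - <<'E'
from h import *
v=snap("top"); im=v["color"]
a=cv2.resize(im[145:280,345:445],None,fx=4,fy=4,interpolation=cv2.INTER_CUBIC)
b=cv2.resize(im[145:280,90:175],None,fx=4,fy=4,interpolation=cv2.INTER_CUBIC)
cv2.imwrite("pics/d.png",cv2.convertScaleAbs(np.hstack([a,b]),alpha=1.6))
g=cv2.cvtColor(im,cv2.COLOR_BGR2GRAY); 
for r in(180,210,240): print(r,g[r,360:430])
E
```

```text
180 [116 114 111 107 114 111 119 112 116  97  64  42  43  37  32  29  26  31
  26  35  51  50  53  52  49  55  57  61  61  66  63  61  62  58  67  61
  60  59  64  61  59  58  64  58  55  64  58  61  62  66  58  61  58  50
  44  46  42  55  74  76  94  96  87  90  89 106 131 141 137 141]
210 [113 119 119 121 118 118 114  90  68  51  50  43  30  27  31  34  32  37
  42  52  49  57  45  56  50  57  48  55  51  52  54  50  54  47  50  50
  50  46  48  51  51  52  45  46  51  50  51  52  65  57  61  54  52  48
  44  57  60  75  83  93  91  93  90 104 129 147 143 143 148 149]
240 [129 121 118 114 112  85  55  57  55  49  45  43  46  41  44  42  59  61
  63  62  63  61  61  58  58  65  62  58  63  50  59  55  51  52  50  53
  53  47  55  55  50  54  51  54  52  54  48  47  45  53  50  51  42  48
  56  58  63  71  66  69  71  68  87 109 115 120 116 114 116 120]
```

View pics/d.png

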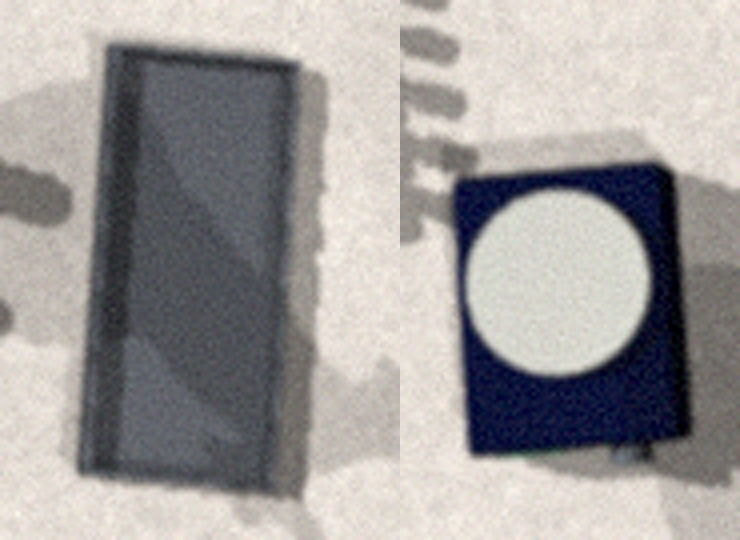

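Call:
servo_tool(
  targets=[
    {"wz": 1,"tz": -0.3,"gripper": 65},
    {"wz": 1,"tz": -0.3,"gripper": 65},
    {"wz": 0.71,"tz": -0.3,"gripper": 65},
    {"tx": 0.5,"ty": -0.9,"gripper": 65},
    {"tx": 0.5,"ty": -0.9,"gripper": 65},
    {"tx": 0.5,"ty": -0.9,"gripper": 65},
    {"tx": 0.5,"ty": -0.9,"gripper": 65},
    {"tx": 0.5,"ty": -0.9,"gripper": 65},
    {"tx": 0.5,"ty": -0.9,"gripper": 65},
    {"tx": 0.5,"ty": -0.9,"gripper": 65},
  ],
)

```text
invalid input
```

```bash
python3 - <<'E'
from h import *
v=snap("top")
C=np.array([[108,44],[300,62],[272,495],[79,474]])/4+[345,145]-.375
P=np.array([ray(v,c,.02) for c in C]); print(P.round(4)); c=P.mean(0); ax=(P[0]+P[1]-P[2]-P[3]); print(np.linalg.norm(ax)/2,np.linalg.norm(P[0]-P[1])); ax/=np.linalg.norm(ax)
print(c,[ (c+k*ax).round(4) for k in(-.08,0,.08)]); print("plate",ray(v,(129.4,215.3),.058))
E
```

```text
[[ 0.6626 -0.2752]
 [ 0.652  -0.3967]
 [ 0.3832 -0.3716]
 [ 0.3964 -0.2522]]
0.2685972278779202 0.12195417735511091
[ 0.5235839  -0.32390536] [array([ 0.4439, -0.3167]), array([ 0.5236, -0.3239]), array([ 0.6033, -0.3311])]
plate [0.50996721 0.31450154]
```

Call:
servo_tool(
  targets=[
    {"wx": 0,"wy": 0,"wz": 1,"tx": 0,"ty": 0,"tz": -0.3,"gripper": 65},
    {"wx": 0,"wy": 0,"wz": 1,"tx": 0,"ty": 0,"tz": -0.3,"gripper": 65},
    {"wx": 0,"wy": 0,"wz": 0.71,"tx": 0,"ty": 0,"tz": -0.3,"gripper": 65},
    {"wx": 0,"wy": 0,"wz": 0,"tx": 0.5,"ty": -0.9,"tz": 0,"gripper": 65},
    {"wx": 0,"wy": 0,"wz": 0,"tx": 0.5,"ty": -0.9,"tz": 0,"gripper": 65},
    {"wx": 0,"wy": 0,"wz": 0,"tx": 0.5,"ty": -0.9,"tz": 0,"gripper": 65},
    {"wx": 0,"wy": 0,"wz": 0,"tx": 0.5,"ty": -0.9,"tz": 0,"gripper": 65},
    {"wx": 0,"wy": 0,"wz": 0,"tx": 0.5,"ty": -0.9,"tz": 0,"gripper": 65},
    {"wx": 0,"wy": 0,"wz": 0,"tx": 0.5,"ty": -0.9,"tz": 0,"gripper": 65},
    {"wx": 0,"wy": 0,"wz": 0,"tx": 0.5,"ty": -0.9,"tz": 0,"gripper": 65},
  ],
)

```text
time_s: 1.3
tool_pos: [0.3716, -0.3271, 0.2674]
eef_rot: [0.0, 1.0, 0.0, 0.0]
force: [1.0, -0.1, -0.2]
gripper_width: 0.767
gripper_force: 0.0
```

Call:
servo_tool(
  targets=[
    {"wx": 0,"wy": 0,"wz": 0,"tx": 0.5,"ty": -0.9,"tz": 0,"gripper": 65},
    {"wx": 0,"wy": 0,"wz": 0,"tx": 0.5,"ty": -0.9,"tz": 0,"gripper": 65},
    {"wx": 0,"wy": 0,"wz": 0,"tx": 0.5,"ty": -0.9,"tz": 0,"gripper": 65},
    {"wx": 0,"wy": 0,"wz": 0,"tx": 0.5,"ty": -0.9,"tz": 0,"gripper": 65},
    {"wx": 0,"wy": 0,"wz": 0,"tx": 0.5,"ty": -0.9,"tz": 0,"gripper": 65},
    {"wx": 0,"wy": 0,"wz": 0,"tx": 0.5,"ty": -0.9,"tz": 0,"gripper": 65},
    {"wx": 0,"wy": 0,"wz": 0,"tx": 0.5,"ty": -0.9,"tz": 0.5,"gripper": 65},
    {"wx": 0,"wy": 0,"wz": 0,"tx": 0.5,"ty": -0.9,"tz": 0.5,"gripper": 65},
    {"wx": 0,"wy": 0,"wz": 0,"tx": 0.27,"ty": -0.55,"tz": 0.6,"gripper": 65},
    {"wx": 0,"wy": 0,"wz": 0,"tx": 0,"ty": 0,"tz": 0,"gripper": 65},
  ],
)

```text
time_s: 2.3
tool_pos: [0.5409, -0.0143, 0.2001]
eef_rot: [-0.001, 1.0, 0.003, -0.002]
force: [-0.8, 0.3, -1.0]
gripper_width: 0.763
gripper_force: 0.0
```

```bash
python3 - <<'E'
from h import *
print(observe()["tool_pos"])
a=viewer.snapshot("side")["color"]; b=snap("top")["color"]
cv2.imwrite("pics/e.png",np.hstack([cv2.resize(a[100:280,180:340],None,fx=2.4,fy=2.4),cv2.resize(b[120:260,190:330],None,fx=2.8,fy=3.0857)]))
E
```

```text
[ 0.54089546 -0.01434388  0.20009452]
```

View pics/e.png

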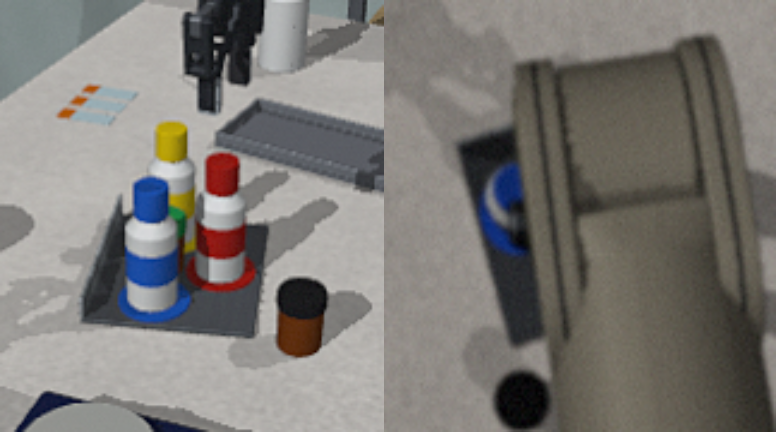

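Call:
servo_tool(
  targets=[
    {"wx": 0,"wy": 0,"wz": 0,"tx": 0.04,"ty": 0.06,"tz": 0.6,"gripper": 60},
    {"wx": 0,"wy": 0,"wz": 0,"tx": 0,"ty": 0,"tz": 0.6,"gripper": 60},
    {"wx": 0,"wy": 0,"wz": 0,"tx": 0,"ty": 0,"tz": 0.6,"gripper": 60},
    {"wx": 0,"wy": 0,"wz": 0,"tx": 0,"ty": 0,"tz": 0.5,"gripper": 60},
    {"wx": 0,"wy": 0,"wz": 0,"tx": 0,"ty": 0,"tz": 0,"gripper": 25},
    {"wx": 0,"wy": 0,"wz": 0,"tx": 0,"ty": 0,"tz": 0,"gripper": 25},
    {"wx": 0,"wy": 0,"wz": 0,"tx": 0,"ty": 0,"tz": 0,"gripper": 25},
    {"wx": 0,"wy": 0,"wz": 0,"tx": 0,"ty": 0,"tz": 0,"gripper": 25},
    {"wx": 0,"wy": 0,"wz": 0,"tx": 0,"ty": 0,"tz": 0,"gripper": 25},
  ],
)

```text
time_s: 3.3
tool_pos: [0.5439, -0.0212, 0.1124]
eef_rot: [0.0, 1.0, 0.0, 0.001]
force: [0.5, -1.0, 1.9]
gripper_width: 0.377
gripper_force: 59.5
```

Call:
servo_tool(
  targets=[
    {"wx": 0,"wy": 0,"wz": 0,"tx": 0,"ty": 0,"tz": -0.4,"gripper": 25},
    {"wx": 0,"wy": 0,"wz": 0,"tx": 0,"ty": 0,"tz": -0.9,"gripper": 25},
    {"wx": 0,"wy": 0,"wz": 0,"tx": 0,"ty": 0,"tz": -0.9,"gripper": 25},
    {"wx": 0,"wy": 0,"wz": 0,"tx": 0,"ty": 0.3,"tz": -0.9,"gripper": 25},
    {"wx": 0,"wy": 0,"wz": 0,"tx": -0.3,"ty": 0.6,"tz": -0.4,"gripper": 25},
    {"wx": 0,"wy": 0,"wz": 0,"tx": -0.3,"ty": 0.9,"tz": 0,"gripper": 25},
    {"wx": 0,"wy": 0,"wz": 0,"tx": -0.3,"ty": 0.9,"tz": 0,"gripper": 25},
    {"wx": 0,"wy": 0,"wz": 0,"tx": -0.3,"ty": 0.9,"tz": 0,"gripper": 25},
    {"wx": 0,"wy": 0,"wz": 0,"tx": -0.3,"ty": 0.9,"tz": 0,"gripper": 25},
    {"wx": 0,"wy": 0,"wz": 0,"tx": -0.3,"ty": 0.9,"tz": 0,"gripper": 25},
  ],
)

```text
time_s: 4.3
tool_pos: [0.4707, -0.2384, 0.2518]
eef_rot: [0.0, 1.0, 0.0, 0.0]
force: [0.4, 0.0, -2.0]
gripper_width: 0.381
gripper_force: 59.9
```

Call:
servo_tool(
  targets=[
    {"wx": 0,"wy": 0,"wz": 0,"tx": -0.3,"ty": 0.8,"tz": 0,"gripper": 25},
    {"wx": 0,"wy": 0,"wz": 0,"tx": -0.2,"ty": 0.6,"tz": 0.1,"gripper": 25},
    {"wx": 0,"wy": 0,"wz": 0,"tx": -0.1,"ty": 0.3,"tz": 0.5,"gripper": 25},
    {"wx": 0,"wy": 0,"wz": 0,"tx": 0,"ty": 0,"tz": 0.8,"gripper": 25},
    {"wx": 0,"wy": 0,"wz": 0,"tx": 0,"ty": 0,"tz": 0.8,"gripper": 25},
    {"wx": 0,"wy": 0,"wz": 0,"tx": 0,"ty": 0,"tz": 0.6,"gripper": 25},
    {"wx": 0,"wy": 0,"wz": 0,"tx": 0,"ty": 0,"tz": 0.3,"gripper": 25},
    {"wx": 0,"wy": 0,"wz": 0,"tx": 0,"ty": 0,"tz": 0,"gripper": 25},
  ],
)

```text
time_s: 5.1
tool_pos: [0.4468, -0.3045, 0.1262]
eef_rot: [-0.001, 1.0, 0.0, -0.001]
force: [0.4, 0.2, -1.8]
gripper_width: 0.383
gripper_force: 59.9
```

Call:
servo_tool(
  targets=[
    {"wx": 0,"wy": 0,"wz": 0,"tx": -0.07,"ty": 0.3,"tz": 0.2,"gripper": 25},
    {"wx": 0,"wy": 0,"wz": 0,"tx": 0,"ty": 0,"tz": 0.15,"gripper": 25},
    {"wx": 0,"wy": 0,"wz": 0,"tx": 0,"ty": 0,"tz": 0.07,"gripper": 25},
    {"wx": 0,"wy": 0,"wz": 0,"tx": 0,"ty": 0,"tz": 0,"gripper": 25},
  ],
)

```text
time_s: 5.5
tool_pos: [0.4446, -0.317, 0.1104]
eef_rot: [-0.0, 1.0, 0.0, -0.0]
force: [0.2, -0.3, -2.5]
gripper_width: 0.383
gripper_force: 59.9
```

Call:
servo_tool(
  targets=[
    {"wx": 0,"wy": 0,"wz": 0,"tx": 0,"ty": 0,"tz": 0.04,"gripper": 25},
    {"wx": 0,"wy": 0,"wz": 0,"tx": 0,"ty": 0,"tz": 0,"gripper": 25},
    {"wx": 0,"wy": 0,"wz": 0,"tx": 0,"ty": 0,"tz": 0,"gripper": 60},
    {"wx": 0,"wy": 0,"wz": 0,"tx": 0,"ty": 0,"tz": 0,"gripper": 60},
    {"wx": 0,"wy": 0,"wz": 0,"tx": 0,"ty": 0,"tz": 0,"gripper": 60},
    {"wx": 0,"wy": 0,"wz": 0,"tx": 0,"ty": 0,"tz": -0.4,"gripper": 60},
    {"wx": 0,"wy": 0,"wz": 0,"tx": 0,"ty": 0,"tz": -0.9,"gripper": 60},
    {"wx": 0,"wy": 0,"wz": 0,"tx": 0,"ty": 0,"tz": -0.9,"gripper": 60},
  ],
)

```text
time_s: 6.3
tool_pos: [0.4443, -0.3167, 0.1977]
eef_rot: [-0.0, 1.0, 0.0, -0.0]
force: [0.9, 0.4, 1.4]
gripper_width: 0.705
gripper_force: 0.0
```

```bash
python3 - <<'E'
from h import *
print(observe()["tool_pos"])
v=snap("side"); a=v["color"]; m=masks(v)["red"]
print(blobs(m,(240,80,380,260)))
for X in [(.444,-.317,.135),(.444,-.317,.005)]: print(pix(v,X))
w=snap("top"); mm=masks(w)["red"]; print(blobs(mm,(200,130,330,240)))
cv2.imwrite("pics/f.png",cv2.resize(a[80:260,200:400],None,fx=3,fy=3))
E
```

```text
[ 0.44428556 -0.31672006  0.19772427]
[((294, 80, 11, 13, 91), array([298.8,  87.6])), ((340, 128, 13, 14, 150), array([346.1, 134.4])), ((335, 151, 18, 14, 177), array([343.5, 158.5])), ((258, 204, 29, 18, 402), array([271.6, 212.4]))]
[348.11885713 128.44797452]
[343.20461871 169.14479633]
[((254, 190, 29, 29, 678), array([268.2, 204.1]))]
```

View pics/f.png

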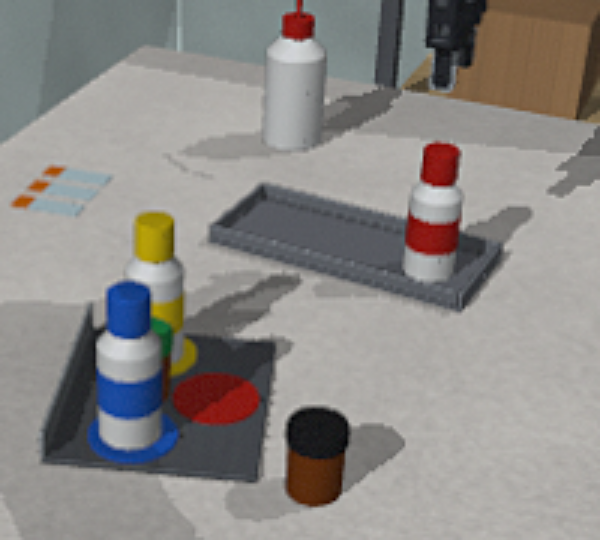

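Call:
servo_tool(
  targets=[
    {"wx": 0,"wy": 0,"wz": 0,"tx": 0.3,"ty": -0.8,"tz": 0,"gripper": 60},
    {"wx": 0,"wy": 0,"wz": 0,"tx": 0.35,"ty": -1,"tz": 0,"gripper": 60},
    {"wx": 0,"wy": 0,"wz": 0,"tx": 0.35,"ty": -1,"tz": 0,"gripper": 60},
    {"wx": 0,"wy": 0,"wz": 0,"tx": 0.35,"ty": -1,"tz": 0,"gripper": 60},
    {"wx": 0,"wy": 0,"wz": 0,"tx": 0.35,"ty": -1,"tz": 0,"gripper": 60},
    {"wx": 0,"wy": 0,"wz": 0,"tx": 0.35,"ty": -1,"tz": 0,"gripper": 60},
    {"wx": 0,"wy": 0,"wz": 0,"tx": 0.35,"ty": -1,"tz": 0,"gripper": 60},
    {"wx": 0,"wy": 0,"wz": 0,"tx": 0.4,"ty": -1,"tz": 0,"gripper": 60},
    {"wx": 0,"wy": 0,"wz": 0,"tx": 0.4,"ty": -1,"tz": 0.3,"gripper": 60},
    {"wx": 0,"wy": 0,"wz": 0,"tx": 0.3,"ty": -0.55,"tz": 0.3,"gripper": 60},
  ],
)

```text
time_s: 7.4
tool_pos: [0.585, 0.0613, 0.1727]
eef_rot: [-0.001, 1.0, 0.002, 0.001]
force: [0.4, -0.5, 0.0]
gripper_width: 0.701
gripper_force: 0.0
```

Call:
servo_tool(
  targets=[
    {"wx": 0,"wy": 0,"wz": 0,"tx": 0,"ty": 0,"tz": 0,"gripper": 60},
  ],
)

```text
time_s: 7.5
tool_pos: [0.5841, 0.0616, 0.1708]
eef_rot: [-0.001, 1.0, 0.003, -0.001]
force: [-1.0, -0.3, 0.2]
gripper_width: 0.702
gripper_force: 0.0
```

Call:
servo_tool(
  targets=[
    {"wx": 0,"wy": 0,"wz": 0,"tx": 0,"ty": 0.1,"tz": 0.5,"gripper": 60},
    {"wx": 0,"wy": 0,"wz": 0,"tx": 0,"ty": 0,"tz": 0.6,"gripper": 60},
    {"wx": 0,"wy": 0,"wz": 0,"tx": 0,"ty": 0,"tz": 0.45,"gripper": 60},
    {"wx": 0,"wy": 0,"wz": 0,"tx": 0,"ty": 0,"tz": 0,"gripper": 25},
    {"wx": 0,"wy": 0,"wz": 0,"tx": 0,"ty": 0,"tz": 0,"gripper": 25},
    {"wx": 0,"wy": 0,"wz": 0,"tx": 0,"ty": 0,"tz": 0,"gripper": 25},
    {"wx": 0,"wy": 0,"wz": 0,"tx": 0,"ty": 0,"tz": 0,"gripper": 25},
    {"wx": 0,"wy": 0,"wz": 0,"tx": 0,"ty": 0,"tz": 0,"gripper": 25},
  ],
)

```text
time_s: 8.3
tool_pos: [0.5848, 0.053, 0.1116]
eef_rot: [0.0, 1.0, 0.0, 0.001]
force: [-0.4, -0.5, -1.9]
gripper_width: 0.382
gripper_force: 59.4
```

Call:
servo_tool(
  targets=[
    {"wx": 0,"wy": 0,"wz": 0,"tx": 0,"ty": 0,"tz": -0.4,"gripper": 25},
    {"wx": 0,"wy": 0,"wz": 0,"tx": 0,"ty": 0,"tz": -0.9,"gripper": 25},
    {"wx": 0,"wy": 0,"wz": 0,"tx": 0,"ty": 0,"tz": -1,"gripper": 25},
    {"wx": 0,"wy": 0,"wz": 0,"tx": 0,"ty": 0,"tz": -1,"gripper": 25},
    {"wx": 0,"wy": 0,"wz": 0,"tx": -0.4,"ty": 0.3,"tz": -0.6,"gripper": 25},
    {"wx": 0,"wy": 0,"wz": 0,"tx": -0.5,"ty": 0.7,"tz": -0.1,"gripper": 25},
    {"wx": 0,"wy": 0,"wz": 0,"tx": -0.3,"ty": 1,"tz": 0,"gripper": 25},
    {"wx": 0,"wy": 0,"wz": 0,"tx": -0.3,"ty": 1,"tz": 0,"gripper": 25},
    {"wx": 0,"wy": 0,"wz": 0,"tx": 0,"ty": 1,"tz": 0,"gripper": 25},
    {"wx": 0,"wy": 0,"wz": 0,"tx": 0,"ty": 1,"tz": 0,"gripper": 25},
  ],
)

```text
time_s: 9.3
tool_pos: [0.5242, -0.1484, 0.2729]
eef_rot: [0.001, 1.0, 0.0, 0.001]
force: [0.1, -0.3, -1.2]
gripper_width: 0.378
gripper_force: 59.8
```

Call:
servo_tool(
  targets=[
    {"wx": 0,"wy": 0,"wz": 0,"tx": 0,"ty": 1,"tz": 0,"gripper": 25},
    {"wx": 0,"wy": 0,"wz": 0,"tx": 0,"ty": 1,"tz": 0,"gripper": 25},
    {"wx": 0,"wy": 0,"wz": 0,"tx": 0,"ty": 1,"tz": 0,"gripper": 25},
    {"wx": 0,"wy": 0,"wz": 0,"tx": 0,"ty": 0.8,"tz": 0.2,"gripper": 25},
    {"wx": 0,"wy": 0,"wz": 0,"tx": 0,"ty": 0.4,"tz": 0.5,"gripper": 25},
    {"wx": 0,"wy": 0,"wz": 0,"tx": 0,"ty": 0.1,"tz": 0.8,"gripper": 25},
    {"wx": 0,"wy": 0,"wz": 0,"tx": 0,"ty": 0,"tz": 0.8,"gripper": 25},
    {"wx": 0,"wy": 0,"wz": 0,"tx": 0,"ty": 0,"tz": 0.6,"gripper": 25},
    {"wx": 0,"wy": 0,"wz": 0,"tx": 0,"ty": 0,"tz": 0.2,"gripper": 25},
    {"wx": 0,"wy": 0,"wz": 0,"tx": 0,"ty": 0,"tz": 0,"gripper": 25},
  ],
)

```text
time_s: 10.3
tool_pos: [0.5245, -0.3188, 0.1471]
eef_rot: [-0.0, 1.0, 0.0, -0.0]
force: [-0.0, 0.9, -0.4]
gripper_width: 0.384
gripper_force: 59.8
```

Call:
servo_tool(
  targets=[
    {"wx": 0,"wy": 0,"wz": 0,"tx": 0,"ty": 0.12,"tz": 0.5,"gripper": 25},
    {"wx": 0,"wy": 0,"wz": 0,"tx": 0,"ty": 0,"tz": 0.35,"gripper": 25},
    {"wx": 0,"wy": 0,"wz": 0,"tx": 0,"ty": 0,"tz": 0.12,"gripper": 25},
    {"wx": 0,"wy": 0,"wz": 0,"tx": 0,"ty": 0,"tz": 0,"gripper": 25},
    {"wx": 0,"wy": 0,"wz": 0,"tx": 0,"ty": 0,"tz": 0,"gripper": 60},
    {"wx": 0,"wy": 0,"wz": 0,"tx": 0,"ty": 0,"tz": 0,"gripper": 60},
    {"wx": 0,"wy": 0,"wz": 0,"tx": 0,"ty": 0,"tz": 0,"gripper": 60},
    {"wx": 0,"wy": 0,"wz": 0,"tx": 0,"ty": 0,"tz": -0.4,"gripper": 60},
    {"wx": 0,"wy": 0,"wz": 0,"tx": 0,"ty": 0,"tz": -0.9,"gripper": 60},
    {"wx": 0,"wy": 0,"wz": 0,"tx": 0,"ty": 0,"tz": -0.9,"gripper": 60},
  ],
)

```text
time_s: 11.3
tool_pos: [0.5244, -0.3236, 0.1983]
eef_rot: [-0.0, 1.0, 0.0, -0.0]
force: [1.2, -0.5, -0.1]
gripper_width: 0.7
gripper_force: 0.0
```

Call:
servo_tool(
  targets=[
    {"wx": 0,"wy": 0,"wz": 0,"tx": 0.3,"ty": -0.7,"tz": 0,"gripper": 60},
    {"wx": 0,"wy": 0,"wz": 0,"tx": 0.35,"ty": -1,"tz": 0,"gripper": 60},
    {"wx": 0,"wy": 0,"wz": 0,"tx": 0.35,"ty": -1,"tz": 0,"gripper": 60},
    {"wx": 0,"wy": 0,"wz": 0,"tx": 0.35,"ty": -1,"tz": 0,"gripper": 60},
    {"wx": 0,"wy": 0,"wz": 0,"tx": 0.35,"ty": -1,"tz": 0,"gripper": 60},
    {"wx": 0,"wy": 0,"wz": 0,"tx": 0.35,"ty": -1,"tz": 0,"gripper": 60},
    {"wx": 0,"wy": 0,"wz": 0,"tx": 0.25,"ty": -0.7,"tz": 0.3,"gripper": 60},
    {"wx": 0,"wy": 0,"wz": 0,"tx": 0.03,"ty": -0.25,"tz": 0.4,"gripper": 60},
    {"wx": 0,"wy": 0,"wz": 0,"tx": 0,"ty": 0,"tz": 0,"gripper": 60},
  ],
)

```text
time_s: 12.2
tool_pos: [0.6167, -0.0562, 0.1667]
eef_rot: [-0.0, 1.0, 0.002, -0.001]
force: [-0.3, -0.3, 0.1]
gripper_width: 0.705
gripper_force: 0.0
```

Call:
servo_tool(
  targets=[
    {"wx": 0,"wy": 0,"wz": 0,"tx": 0.02,"ty": 0.06,"tz": 0.5,"gripper": 60},
    {"wx": 0,"wy": 0,"wz": 0,"tx": 0,"ty": 0,"tz": 0.55,"gripper": 60},
    {"wx": 0,"wy": 0,"wz": 0,"tx": 0,"ty": 0,"tz": 0.38,"gripper": 60},
    {"wx": 0,"wy": 0,"wz": 0,"tx": 0,"ty": 0,"tz": 0,"gripper": 25},
    {"wx": 0,"wy": 0,"wz": 0,"tx": 0,"ty": 0,"tz": 0,"gripper": 25},
    {"wx": 0,"wy": 0,"wz": 0,"tx": 0,"ty": 0,"tz": 0,"gripper": 25},
    {"wx": 0,"wy": 0,"wz": 0,"tx": 0,"ty": 0,"tz": 0,"gripper": 25},
    {"wx": 0,"wy": 0,"wz": 0,"tx": 0,"ty": 0,"tz": 0,"gripper": 25},
  ],
)

```text
time_s: 13.0
tool_pos: [0.6188, -0.0602, 0.1116]
eef_rot: [0.0, 1.0, 0.0, 0.0]
force: [-0.4, -0.1, 1.5]
gripper_width: 0.379
gripper_force: 59.4
```

Call:
servo_tool(
  targets=[
    {"wx": 0,"wy": 0,"wz": 0,"tx": 0,"ty": 0,"tz": -0.4,"gripper": 25},
    {"wx": 0,"wy": 0,"wz": 0,"tx": 0,"ty": 0,"tz": -0.9,"gripper": 25},
    {"wx": 0,"wy": 0,"wz": 0,"tx": 0,"ty": 0,"tz": -1,"gripper": 25},
    {"wx": 0,"wy": 0,"wz": 0,"tx": 0,"ty": 0,"tz": -1,"gripper": 25},
    {"wx": 0,"wy": 0,"wz": 0,"tx": 0,"ty": 0.4,"tz": -0.6,"gripper": 25},
    {"wx": 0,"wy": 0,"wz": 0,"tx": 0,"ty": 0.8,"tz": -0.1,"gripper": 25},
    {"wx": 0,"wy": 0,"wz": 0,"tx": 0,"ty": 1,"tz": 0,"gripper": 25},
    {"wx": 0,"wy": 0,"wz": 0,"tx": 0,"ty": 1,"tz": 0,"gripper": 25},
    {"wx": 0,"wy": 0,"wz": 0,"tx": 0,"ty": 1,"tz": 0,"gripper": 25},
    {"wx": 0,"wy": 0,"wz": 0,"tx": -0.1,"ty": 1,"tz": 0,"gripper": 25},
  ],
)

```text
time_s: 14.0
tool_pos: [0.6146, -0.2694, 0.2724]
eef_rot: [0.0, 1.0, 0.001, 0.001]
force: [0.4, -0.5, -0.9]
gripper_width: 0.381
gripper_force: 59.8
```

Grasp poses (TCP): red (.5439,-.0212), blue (.5848,.053), yellow (.6188,-.0602). Slot C target (.604,-.331,.108).

Call:
servo_tool(
  targets=[
    {"wx": 0,"wy": 0,"wz": 0,"tx": -0.1,"ty": 0.8,"tz": 0,"gripper": 25},
    {"wx": 0,"wy": 0,"wz": 0,"tx": -0.1,"ty": 0.4,"tz": 0.2,"gripper": 25},
    {"wx": 0,"wy": 0,"wz": 0,"tx": -0.05,"ty": 0.1,"tz": 0.8,"gripper": 25},
    {"wx": 0,"wy": 0,"wz": 0,"tx": 0,"ty": 0,"tz": 0.9,"gripper": 25},
    {"wx": 0,"wy": 0,"wz": 0,"tx": 0,"ty": 0,"tz": 0.8,"gripper": 25},
    {"wx": 0,"wy": 0,"wz": 0,"tx": 0,"ty": 0,"tz": 0.6,"gripper": 25},
    {"wx": 0,"wy": 0,"wz": 0,"tx": 0,"ty": 0,"tz": 0.3,"gripper": 25},
    {"wx": 0,"wy": 0,"wz": 0,"tx": 0,"ty": 0,"tz": 0,"gripper": 25},
  ],
)

```text
time_s: 14.8
tool_pos: [0.6041, -0.3191, 0.1257]
eef_rot: [-0.001, 1.0, 0.001, -0.001]
force: [-0.7, 1.0, -2.2]
gripper_width: 0.38
gripper_force: 59.8
```

Call:
servo_tool(
  targets=[
    {"wx": 0,"wy": 0,"wz": 0,"tx": 0,"ty": 0.25,"tz": 0.2,"gripper": 25},
    {"wx": 0,"wy": 0,"wz": 0,"tx": 0,"ty": 0,"tz": 0.15,"gripper": 25},
    {"wx": 0,"wy": 0,"wz": 0,"tx": 0,"ty": 0,"tz": 0.09,"gripper": 25},
    {"wx": 0,"wy": 0,"wz": 0,"tx": 0,"ty": 0,"tz": 0,"gripper": 25},
    {"wx": 0,"wy": 0,"wz": 0,"tx": 0,"ty": 0,"tz": 0,"gripper": 60},
    {"wx": 0,"wy": 0,"wz": 0,"tx": 0,"ty": 0,"tz": 0,"gripper": 60},
    {"wx": 0,"wy": 0,"wz": 0,"tx": 0,"ty": 0,"tz": 0,"gripper": 60},
    {"wx": 0,"wy": 0,"wz": 0,"tx": 0,"ty": 0,"tz": -0.4,"gripper": 60},
    {"wx": 0,"wy": 0,"wz": 0,"tx": 0,"ty": 0,"tz": -0.9,"gripper": 60},
    {"wx": 0,"wy": 0,"wz": 0,"tx": 0,"ty": 0,"tz": -0.9,"gripper": 60},
  ],
)

```text
time_s: 15.8
tool_pos: [0.6044, -0.33, 0.1994]
eef_rot: [-0.0, 1.0, 0.0, -0.0]
force: [-0.3, -0.7, 0.3]
gripper_width: 0.701
gripper_force: 0.0
```

```bash
python3 - <<'E'
from h import *
v=snap("top"); m=masks(v); im=v["color"]
for k in("red","yellow","blue","green"):
    for (x,y,w,h,a),c in blobs(m[k],(200,130,330,240),60):
        z=.068 if k=="green" else .009
        print(k,(x,y,w,h,a),ray(v,(x+(w-1)/2,y+(h-1)/2),z).round(4),ray(v,c,z).round(4))
s=snap("side")["color"]
cv2.imwrite("pics/g.png",np.hstack([cv2.resize(s[80:260,200:400],None,fx=2,fy=2),cv2.resize(im[130:270,210:350],None,fx=2.5714,fy=2.5714)]))
E
```

```text
red (254, 190, 30, 29, 695) [ 0.5417 -0.0178] [ 0.5419 -0.0175]
yellow (270, 159, 30, 30, 681) [ 0.6182 -0.0577] [ 0.6175 -0.0575]
blue (224, 174, 29, 29, 667) [0.5814 0.0583] [0.5817 0.0578]
green (252, 168, 20, 20, 319) [6.001e-01 2.000e-04] [5.996e-01 4.000e-04]
```

View pics/g.png

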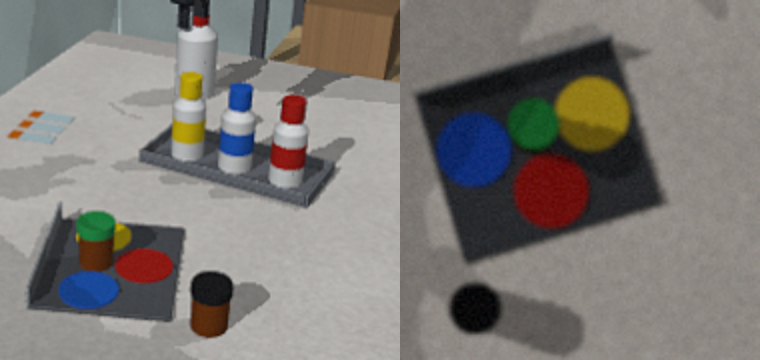

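Call:
servo_tool(
  targets=[
    {"wx": 0,"wy": 0,"wz": 0,"tx": 0,"ty": -0.6,"tz": 0,"gripper": 85},
    {"wx": 0,"wy": 0,"wz": 0,"tx": 0,"ty": -1,"tz": 0,"gripper": 85},
    {"wx": 0,"wy": 0,"wz": 0,"tx": 0,"ty": -1,"tz": 0,"gripper": 85},
    {"wx": 0,"wy": 0,"wz": 0,"tx": 0,"ty": -1,"tz": 0,"gripper": 85},
    {"wx": 0,"wy": 0,"wz": 0,"tx": 0,"ty": -1,"tz": 0,"gripper": 85},
    {"wx": 0,"wy": 0,"wz": 0,"tx": 0,"ty": -1,"tz": 0.2,"gripper": 85},
    {"wx": 0,"wy": 0,"wz": 0,"tx": 0,"ty": -1,"tz": 0.5,"gripper": 85},
    {"wx": 0,"wy": 0,"wz": 0,"tx": -0.1,"ty": -1,"tz": 0.6,"gripper": 85},
    {"wx": 0,"wy": 0,"wz": 0,"tx": 0,"ty": -0.55,"tz": 0.8,"gripper": 85},
    {"wx": 0,"wy": 0,"wz": 0,"tx": 0,"ty": 0,"tz": 0,"gripper": 85},
  ],
)

```text
time_s: 16.9
tool_pos: [0.5981, 0.0005, 0.1104]
eef_rot: [-0.001, 1.0, 0.003, -0.003]
force: [-0.2, 0.0, -0.6]
gripper_width: 0.997
gripper_force: 0.0
```

Call:
servo_tool(
  targets=[
    {"wx": 0,"wy": 0,"wz": 0,"tx": 0.05,"ty": 0,"tz": 0.4,"gripper": 85},
    {"wx": 0,"wy": 0,"wz": 0,"tx": 0,"ty": 0,"tz": 0.5,"gripper": 85},
    {"wx": 0,"wy": 0,"wz": 0,"tx": 0,"ty": 0,"tz": 0.4,"gripper": 85},
    {"wx": 0,"wy": 0,"wz": 0,"tx": 0,"ty": 0,"tz": 0.4,"gripper": 85},
    {"wx": 0,"wy": 0,"wz": 0,"tx": 0,"ty": 0,"tz": 0.1,"gripper": 85},
    {"wx": 0,"wy": 0,"wz": 0,"tx": 0,"ty": 0,"tz": 0,"gripper": 85},
  ],
)

```text
time_s: 17.5
tool_pos: [0.6023, -0.0045, 0.0408]
eef_rot: [0.0, 1.0, 0.0, -0.0]
force: [-0.5, 0.0, -0.3]
gripper_width: 0.995
gripper_force: 0.0
```

Call:
servo_tool(
  targets=[
    {"wx": 0,"wy": 0,"wz": 0,"tx": -0.04,"ty": -0.09,"tz": 0.03,"gripper": 85},
    {"wx": 0,"wy": 0,"wz": 0,"tx": 0,"ty": 0,"tz": 0,"gripper": 40},
    {"wx": 0,"wy": 0,"wz": 0,"tx": 0,"ty": 0,"tz": 0,"gripper": 40},
    {"wx": 0,"wy": 0,"wz": 0,"tx": 0,"ty": 0,"tz": 0,"gripper": 40},
    {"wx": 0,"wy": 0,"wz": 0,"tx": 0,"ty": 0,"tz": 0,"gripper": 40},
    {"wx": 0,"wy": 0,"wz": 0,"tx": 0,"ty": 0,"tz": 0,"gripper": 40},
    {"wx": 0,"wy": 0,"wz": 0,"tx": 0,"ty": 0,"tz": 0,"gripper": 40},
  ],
)

```text
time_s: 18.2
tool_pos: [0.6015, -0.0005, 0.041]
eef_rot: [0.0, 1.0, 0.0, 0.001]
force: [-1.5, 0.2, 5.5]
gripper_width: 0.541
gripper_force: 61.0
```

Call:
servo_tool(
  targets=[
    {"wx": 0,"wy": 0,"wz": 0,"tx": 0,"ty": 0,"tz": -0.3,"gripper": 40},
    {"wx": 0,"wy": 0,"wz": 0,"tx": 0,"ty": 0,"tz": -0.8,"gripper": 40},
    {"wx": 0,"wy": 0,"wz": 0,"tx": 0,"ty": 0,"tz": -1,"gripper": 40},
    {"wx": 0,"wy": 0,"wz": 0,"tx": 0,"ty": -0.4,"tz": -0.8,"gripper": 40},
    {"wx": 0,"wy": 0,"wz": 0,"tx": -0.3,"ty": -0.8,"tz": -0.3,"gripper": 40},
    {"wx": 0,"wy": 0,"wz": 0,"tx": -0.4,"ty": -1,"tz": 0,"gripper": 40},
    {"wx": 0,"wy": 0,"wz": 0,"tx": -0.4,"ty": -1,"tz": 0,"gripper": 40},
    {"wx": 0,"wy": 0,"wz": 0,"tx": -0.4,"ty": -1,"tz": 0,"gripper": 40},
    {"wx": 0,"wy": 0,"wz": 0,"tx": -0.4,"ty": -1,"tz": 0,"gripper": 40},
    {"wx": 0,"wy": 0,"wz": 0,"tx": -0.2,"ty": -1,"tz": 0,"gripper": 40},
  ],
)

```text
time_s: 19.2
tool_pos: [0.5155, 0.2489, 0.169]
eef_rot: [0.0, 1.0, 0.0, 0.0]
force: [0.5, -0.1, -1.8]
gripper_width: 0.539
gripper_force: 61.9
```

Call:
servo_tool(
  targets=[
    {"wx": 0,"wy": 0,"wz": 0,"tx": -0.1,"ty": -0.9,"tz": 0,"gripper": 40},
    {"wx": 0,"wy": 0,"wz": 0,"tx": 0,"ty": -0.5,"tz": 0,"gripper": 40},
    {"wx": 0,"wy": 0,"wz": 0,"tx": 0,"ty": -0.2,"tz": 0,"gripper": 40},
    {"wx": 0,"wy": 0,"wz": 0,"tx": 0,"ty": 0,"tz": 0,"gripper": 40},
    {"wx": 0,"wy": 0,"wz": 0,"tx": 0,"ty": 0,"tz": 0,"gripper": 40},
  ],
)

```text
time_s: 19.7
tool_pos: [0.5133, 0.3098, 0.168]
eef_rot: [0.001, 1.0, -0.001, 0.0]
force: [-0.5, -0.6, -1.2]
gripper_width: 0.539
gripper_force: 61.9
```

Call:
servo_tool(
  targets=[
    {"wx": 0,"wy": 0,"wz": 0,"tx": -0.08,"ty": -0.12,"tz": 0.3,"gripper": 40},
    {"wx": 0,"wy": 0,"wz": 0,"tx": 0,"ty": 0,"tz": 0.5,"gripper": 40},
    {"wx": 0,"wy": 0,"wz": 0,"tx": 0,"ty": 0,"tz": 0.5,"gripper": 40},
    {"wx": 0,"wy": 0,"wz": 0,"tx": 0,"ty": 0,"tz": 0.3,"gripper": 40},
    {"wx": 0,"wy": 0,"wz": 0,"tx": 0,"ty": 0,"tz": 0.15,"gripper": 40},
    {"wx": 0,"wy": 0,"wz": 0,"tx": 0,"ty": 0,"tz": 0,"gripper": 40},
  ],
)

```text
time_s: 20.3
tool_pos: [0.5094, 0.3157, 0.0974]
eef_rot: [0.0, 1.0, -0.0, -0.0]
force: [0.2, -0.2, -0.8]
gripper_width: 0.54
gripper_force: 61.9
```

Call:
servo_tool(
  targets=[
    {"wx": 0,"wy": 0,"wz": 0,"tx": 0,"ty": 0.03,"tz": 0.06,"gripper": 40},
    {"wx": 0,"wy": 0,"wz": 0,"tx": 0,"ty": 0,"tz": 0.04,"gripper": 40},
    {"wx": 0,"wy": 0,"wz": 0,"tx": 0,"ty": 0,"tz": 0.02,"gripper": 40},
    {"wx": 0,"wy": 0,"wz": 0,"tx": 0,"ty": 0,"tz": 0,"gripper": 40},
  ],
)

```text
time_s: 20.7
tool_pos: [0.5097, 0.315, 0.0935]
eef_rot: [-0.0, 1.0, 0.0, 0.0]
force: [0.3, -0.2, -0.5]
gripper_width: 0.539
gripper_force: 61.9
```

Open, then rise well and look.

Call:
servo_tool(
  targets=[
    {"wx": 0,"wy": 0,"wz": 0,"tx": 0,"ty": 0,"tz": 0.02,"gripper": 85},
    {"wx": 0,"wy": 0,"wz": 0,"tx": 0,"ty": 0,"tz": 0,"gripper": 85},
    {"wx": 0,"wy": 0,"wz": 0,"tx": 0,"ty": 0,"tz": 0,"gripper": 85},
    {"wx": 0,"wy": 0,"wz": 0,"tx": 0,"ty": 0,"tz": 0,"gripper": 85},
    {"wx": 0,"wy": 0,"wz": 0,"tx": 0,"ty": 0,"tz": -0.4,"gripper": 85},
    {"wx": 0,"wy": 0,"wz": 0,"tx": 0,"ty": 0,"tz": -0.9,"gripper": 85},
    {"wx": 0,"wy": 0,"wz": 0,"tx": 0,"ty": 0,"tz": -0.9,"gripper": 85},
    {"wx": 0,"wy": 0,"wz": 0,"tx": 0,"ty": 0.6,"tz": -0.3,"gripper": 60},
    {"wx": 0,"wy": 0,"wz": 0,"tx": 0,"ty": 1,"tz": 0,"gripper": 60},
    {"wx": 0,"wy": 0,"wz": 0,"tx": 0,"ty": 1,"tz": 0,"gripper": 60},
  ],
)

```text
time_s: 21.7
tool_pos: [0.5097, 0.2107, 0.1944]
eef_rot: [-0.0, 1.0, 0.001, 0.001]
force: [1.0, 0.1, 0.1]
gripper_width: 0.704
gripper_force: 0.0
```

Call:
servo_tool(
  targets=[
    {"wx": 0,"wy": 0,"wz": 0,"tx": 0,"ty": 1,"tz": 0,"gripper": 60},
    {"wx": 0,"wy": 0,"wz": 0,"tx": 0,"ty": 1,"tz": 0,"gripper": 60},
    {"wx": 0,"wy": 0,"wz": 0,"tx": 0,"ty": 1,"tz": 0,"gripper": 60},
    {"wx": 0,"wy": 0,"wz": 0,"tx": 0,"ty": 1,"tz": 0,"gripper": 60},
    {"wx": 0,"wy": 0,"wz": 0,"tx": 0,"ty": 0.5,"tz": 0,"gripper": 60},
  ],
)

```text
time_s: 22.2
tool_pos: [0.5098, 0.0272, 0.1939]
eef_rot: [0.001, 1.0, -0.002, 0.001]
force: [0.7, 0.7, -0.7]
gripper_width: 0.703
gripper_force: 0.0
```

```bash
python3 - <<'E'
from h import *
v=snap("top"); m=masks(v); im=v["color"]
for (x,y,w,h,a),c in blobs(m["green"],(90,170,180,270),60): print("jar",(x,y,w,h,a),ray(v,(x+(w-1)/2,y+(h-1)/2),.12).round(4),ray(v,c,.12).round(4))
for k in("red","yellow","blue"):
    for (x,y,w,h,a),c in blobs(m[k],(355,130,440,290),60): print(k,(x,y,w,h,a),ray(v,(x+(w-1)/2,y+(h-1)/2),.135).round(4),ray(v,c,.135).round(4))
s=snap("side")["color"]
cv2.imwrite("pics/i.png",np.hstack([cv2.resize(s[100:360,150:400],None,fx=1.5,fy=1.5),cv2.resize(im[150:280,95:275],None,fx=2.2,fy=3)]))
E
```

```text
jar (112, 205, 20, 20, 307) [0.5086 0.3151] [0.5084 0.3148]
red (396, 237, 15, 15, 169) [ 0.4442 -0.3124] [ 0.4444 -0.3113]
yellow (397, 165, 18, 16, 216) [ 0.6037 -0.3222] [ 0.6023 -0.3224]
yellow (385, 170, 9, 18, 63) [ 0.59   -0.2844] [ 0.5866 -0.2816]
blue (395, 201, 18, 15, 206) [ 0.5239 -0.3155] [ 0.5244 -0.3164]
```

View pics/i.png

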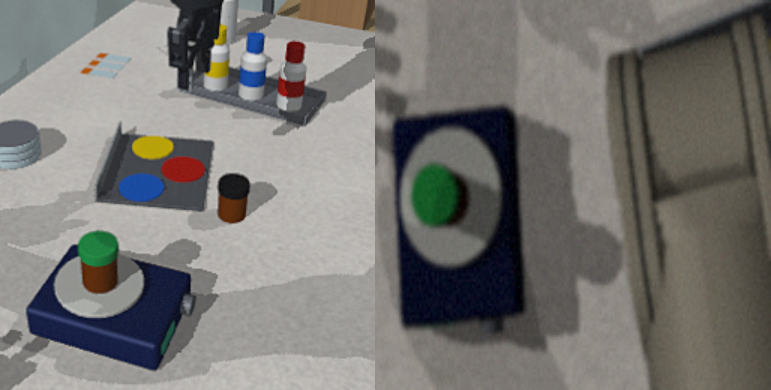

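Call:
servo_tool(
  targets=[
    {"wx": 0,"wy": 0,"wz": 0,"tx": 0.3,"ty": 0.8,"tz": 0,"gripper": 60},
    {"wx": 0,"wy": 0,"wz": 0,"tx": 0.3,"ty": 1,"tz": 0,"gripper": 60},
    {"wx": 0,"wy": 0,"wz": 0,"tx": 0.3,"ty": 1,"tz": 0,"gripper": 60},
    {"wx": 0,"wy": 0,"wz": 0,"tx": 0.3,"ty": 1,"tz": 0,"gripper": 60},
    {"wx": 0,"wy": 0,"wz": 0,"tx": 0.3,"ty": 1,"tz": 0,"gripper": 60},
    {"wx": 0,"wy": 0,"wz": 0,"tx": 0.3,"ty": 1,"tz": 0,"gripper": 60},
    {"wx": 0,"wy": 0,"wz": 0,"tx": 0.3,"ty": 1,"tz": 0,"gripper": 60},
    {"wx": 0,"wy": 0,"wz": 0,"tx": 0.2,"ty": 1,"tz": 0,"gripper": 60},
    {"wx": 0,"wy": 0,"wz": 0,"tx": 0.06,"ty": 0.8,"tz": 0.2,"gripper": 60},
    {"wx": 0,"wy": 0,"wz": 0,"tx": 0,"ty": 0.3,"tz": 0.3,"gripper": 60},
  ],
)

```text
time_s: 23.3
tool_pos: [0.6046, -0.3281, 0.1733]
eef_rot: [0.001, 1.0, -0.001, 0.001]
force: [-0.5, -0.2, 0.6]
gripper_width: 0.702
gripper_force: 0.0
```

Call:
servo_tool(
  targets=[
    {"wx": 0,"wy": 0,"wz": 0,"tx": 0,"ty": 0,"tz": 0,"gripper": 60},
    {"wx": 0,"wy": 0,"wz": 0,"tx": 0,"ty": 0,"tz": 0,"gripper": 60},
  ],
)

```text
time_s: 23.5
tool_pos: [0.6048, -0.3226, 0.1728]
eef_rot: [-0.001, 1.0, 0.001, 0.0]
force: [0.2, 0.1, 1.1]
gripper_width: 0.703
gripper_force: 0.0
```

Call:
servo_tool(
  targets=[
    {"wx": 0,"wy": 0,"wz": 0,"tx": 0,"ty": 0.17,"tz": 0.5,"gripper": 60},
    {"wx": 0,"wy": 0,"wz": 0,"tx": 0,"ty": 0,"tz": 0.6,"gripper": 60},
    {"wx": 0,"wy": 0,"wz": 0,"tx": 0,"ty": 0,"tz": 0.5,"gripper": 60},
    {"wx": 0,"wy": 0,"wz": 0,"tx": 0,"ty": 0,"tz": 0,"gripper": 60},
    {"wx": 0,"wy": 0,"wz": 0,"tx": 0,"ty": 0,"tz": 0,"gripper": 25},
    {"wx": 0,"wy": 0,"wz": 0,"tx": 0,"ty": 0,"tz": 0,"gripper": 25},
    {"wx": 0,"wy": 0,"wz": 0,"tx": 0,"ty": 0,"tz": 0,"gripper": 25},
    {"wx": 0,"wy": 0,"wz": 0,"tx": 0,"ty": 0,"tz": 0,"gripper": 25},
    {"wx": 0,"wy": 0,"wz": 0,"tx": 0,"ty": 0,"tz": 0,"gripper": 25},
  ],
)

```text
time_s: 24.4
tool_pos: [0.6057, -0.3311, 0.1109]
eef_rot: [0.0, 1.0, 0.001, 0.002]
force: [0.0, 3.3, 6.7]
gripper_width: 0.378
gripper_force: 59.8
```

Call:
servo_tool(
  targets=[
    {"wx": 0,"wy": 0,"wz": 0,"tx": 0,"ty": 0,"tz": -0.4,"gripper": 25},
    {"wx": 0,"wy": 0,"wz": 0,"tx": 0,"ty": 0,"tz": -0.9,"gripper": 25},
    {"wx": 0,"wy": 0,"wz": 0,"tx": 0,"ty": 0,"tz": -1,"gripper": 25},
    {"wx": 0,"wy": 0,"wz": 0,"tx": 0,"ty": -0.3,"tz": -0.6,"gripper": 25},
    {"wx": 0,"wy": 0,"wz": 0,"tx": 0,"ty": -0.7,"tz": -0.2,"gripper": 25},
    {"wx": 0,"wy": 0,"wz": 0,"tx": 0.1,"ty": -1,"tz": 0,"gripper": 25},
    {"wx": 0,"wy": 0,"wz": 0,"tx": 0.1,"ty": -1,"tz": 0,"gripper": 25},
    {"wx": 0,"wy": 0,"wz": 0,"tx": 0.1,"ty": -1,"tz": 0,"gripper": 25},
    {"wx": 0,"wy": 0,"wz": 0,"tx": 0,"ty": -1,"tz": 0,"gripper": 25},
    {"wx": 0,"wy": 0,"wz": 0,"tx": 0,"ty": -1,"tz": 0,"gripper": 25},
  ],
)

```text
time_s: 25.4
tool_pos: [0.616, -0.0904, 0.234]
eef_rot: [0.0, 1.0, 0.0, 0.001]
force: [-0.3, -0.6, -1.6]
gripper_width: 0.377
gripper_force: 59.7
```

Call:
servo_tool(
  targets=[
    {"wx": 0,"wy": 0,"wz": 0,"tx": 0.05,"ty": -0.6,"tz": 0,"gripper": 25},
    {"wx": 0,"wy": 0,"wz": 0,"tx": 0,"ty": -0.25,"tz": 0.3,"gripper": 25},
    {"wx": 0,"wy": 0,"wz": 0,"tx": 0,"ty": 0,"tz": 0.8,"gripper": 25},
    {"wx": 0,"wy": 0,"wz": 0,"tx": 0,"ty": 0,"tz": 0.8,"gripper": 25},
    {"wx": 0,"wy": 0,"wz": 0,"tx": 0,"ty": 0,"tz": 0.5,"gripper": 25},
    {"wx": 0,"wy": 0,"wz": 0,"tx": 0,"ty": 0,"tz": 0.2,"gripper": 25},
    {"wx": 0,"wy": 0,"wz": 0,"tx": 0,"ty": 0,"tz": 0,"gripper": 25},
    {"wx": 0,"wy": 0,"wz": 0,"tx": 0,"ty": 0,"tz": 0,"gripper": 25},
  ],
)

```text
time_s: 26.2
tool_pos: [0.6187, -0.0584, 0.1297]
eef_rot: [0.0, 1.0, -0.0, 0.001]
force: [0.2, 0.5, -1.5]
gripper_width: 0.379
gripper_force: 59.6
```

Call:
servo_tool(
  targets=[
    {"wx": 0,"wy": 0,"wz": 0,"tx": 0,"ty": 0,"tz": 0.2,"gripper": 25},
    {"wx": 0,"wy": 0,"wz": 0,"tx": 0,"ty": 0,"tz": 0.12,"gripper": 25},
    {"wx": 0,"wy": 0,"wz": 0,"tx": 0,"ty": 0,"tz": 0.06,"gripper": 25},
    {"wx": 0,"wy": 0,"wz": 0,"tx": 0,"ty": 0,"tz": 0,"gripper": 25},
  ],
)

```text
time_s: 26.6
tool_pos: [0.6191, -0.0576, 0.1148]
eef_rot: [0.0, 1.0, 0.0, 0.001]
force: [-0.6, 0.8, 7.9]
gripper_width: 0.377
gripper_force: 60.3
```

Call:
servo_tool(
  targets=[
    {"wx": 0,"wy": 0,"wz": 0,"tx": 0,"ty": 0,"tz": 0,"gripper": 60},
    {"wx": 0,"wy": 0,"wz": 0,"tx": 0,"ty": 0,"tz": 0,"gripper": 60},
    {"wx": 0,"wy": 0,"wz": 0,"tx": 0,"ty": 0,"tz": 0,"gripper": 60},
    {"wx": 0,"wy": 0,"wz": 0,"tx": 0,"ty": 0,"tz": -0.4,"gripper": 60},
    {"wx": 0,"wy": 0,"wz": 0,"tx": 0,"ty": 0,"tz": -0.9,"gripper": 60},
    {"wx": 0,"wy": 0,"wz": 0,"tx": 0,"ty": 0.2,"tz": -0.8,"gripper": 60},
    {"wx": 0,"wy": 0,"wz": 0,"tx": -0.3,"ty": 0.7,"tz": 0,"gripper": 60},
    {"wx": 0,"wy": 0,"wz": 0,"tx": -0.5,"ty": 1,"tz": 0,"gripper": 60},
    {"wx": 0,"wy": 0,"wz": 0,"tx": -0.5,"ty": 1,"tz": 0,"gripper": 60},
    {"wx": 0,"wy": 0,"wz": 0,"tx": -0.5,"ty": 1,"tz": 0,"gripper": 60},
  ],
)

```text
time_s: 27.6
tool_pos: [0.5455, -0.2152, 0.1988]
eef_rot: [0.0, 1.0, 0.0, 0.001]
force: [0.2, -0.6, 0.9]
gripper_width: 0.704
gripper_force: 0.0
```

Call:
servo_tool(
  targets=[
    {"wx": 0,"wy": 0,"wz": 0,"tx": -0.4,"ty": 1,"tz": 0,"gripper": 60},
    {"wx": 0,"wy": 0,"wz": 0,"tx": -0.15,"ty": 1,"tz": 0,"gripper": 60},
    {"wx": 0,"wy": 0,"wz": 0,"tx": 0,"ty": 0.6,"tz": 0.3,"gripper": 60},
    {"wx": 0,"wy": 0,"wz": 0,"tx": 0,"ty": 0.15,"tz": 0.3,"gripper": 60},
    {"wx": 0,"wy": 0,"wz": 0,"tx": 0,"ty": 0,"tz": 0,"gripper": 60},
    {"wx": 0,"wy": 0,"wz": 0,"tx": 0,"ty": 0,"tz": 0,"gripper": 60},
  ],
)

```text
time_s: 28.2
tool_pos: [0.5249, -0.3222, 0.1738]
eef_rot: [-0.0, 1.0, 0.001, 0.0]
force: [-0.4, 0.2, 1.3]
gripper_width: 0.701
gripper_force: 0.0
```

Call:
servo_tool(
  targets=[
    {"wx": 0,"wy": 0,"wz": 0,"tx": 0,"ty": 0.03,"tz": 0.5,"gripper": 60},
    {"wx": 0,"wy": 0,"wz": 0,"tx": 0,"ty": 0,"tz": 0.6,"gripper": 60},
    {"wx": 0,"wy": 0,"wz": 0,"tx": 0,"ty": 0,"tz": 0.5,"gripper": 60},
    {"wx": 0,"wy": 0,"wz": 0,"tx": 0,"ty": 0,"tz": 0,"gripper": 60},
    {"wx": 0,"wy": 0,"wz": 0,"tx": 0,"ty": 0,"tz": 0,"gripper": 25},
    {"wx": 0,"wy": 0,"wz": 0,"tx": 0,"ty": 0,"tz": 0,"gripper": 25},
    {"wx": 0,"wy": 0,"wz": 0,"tx": 0,"ty": 0,"tz": 0,"gripper": 25},
    {"wx": 0,"wy": 0,"wz": 0,"tx": 0,"ty": 0,"tz": 0,"gripper": 25},
    {"wx": 0,"wy": 0,"wz": 0,"tx": 0,"ty": 0,"tz": 0,"gripper": 25},
  ],
)

```text
time_s: 29.1
tool_pos: [0.5256, -0.3247, 0.1114]
eef_rot: [0.0, 1.0, 0.001, 0.001]
force: [0.0, 2.8, 6.5]
gripper_width: 0.378
gripper_force: 59.5
```

Call:
servo_tool(
  targets=[
    {"wx": 0,"wy": 0,"wz": 0,"tx": 0,"ty": 0,"tz": -0.4,"gripper": 25},
    {"wx": 0,"wy": 0,"wz": 0,"tx": 0,"ty": 0,"tz": -0.9,"gripper": 25},
    {"wx": 0,"wy": 0,"wz": 0,"tx": 0,"ty": 0,"tz": -1,"gripper": 25},
    {"wx": 0,"wy": 0,"wz": 0,"tx": 0,"ty": -0.3,"tz": -0.9,"gripper": 25},
    {"wx": 0,"wy": 0,"wz": 0,"tx": 0,"ty": -0.7,"tz": -0.8,"gripper": 25},
    {"wx": 0,"wy": 0,"wz": 0,"tx": 0,"ty": -1,"tz": 0,"gripper": 25},
    {"wx": 0,"wy": 0,"wz": 0,"tx": 0,"ty": -1,"tz": 0,"gripper": 25},
    {"wx": 0,"wy": 0,"wz": 0,"tx": 0.1,"ty": -1,"tz": 0,"gripper": 25},
    {"wx": 0,"wy": 0,"wz": 0,"tx": 0.2,"ty": -1,"tz": 0,"gripper": 25},
    {"wx": 0,"wy": 0,"wz": 0,"tx": 0.2,"ty": -1,"tz": 0,"gripper": 25},
  ],
)

```text
time_s: 30.1
tool_pos: [0.544, -0.0837, 0.2709]
eef_rot: [0.001, 1.0, -0.0, 0.001]
force: [1.0, 0.2, -1.8]
gripper_width: 0.379
gripper_force: 59.7
```

Call:
servo_tool(
  targets=[
    {"wx": 0,"wy": 0,"wz": 0,"tx": 0.3,"ty": -1,"tz": 0,"gripper": 25},
    {"wx": 0,"wy": 0,"wz": 0,"tx": 0.3,"ty": -1,"tz": 0,"gripper": 25},
    {"wx": 0,"wy": 0,"wz": 0,"tx": 0.3,"ty": -1,"tz": 0,"gripper": 25},
    {"wx": 0,"wy": 0,"wz": 0,"tx": 0.06,"ty": -0.5,"tz": 0.3,"gripper": 25},
    {"wx": 0,"wy": 0,"wz": 0,"tx": 0,"ty": 0,"tz": 0.7,"gripper": 25},
    {"wx": 0,"wy": 0,"wz": 0,"tx": 0,"ty": 0,"tz": 0.9,"gripper": 25},
    {"wx": 0,"wy": 0,"wz": 0,"tx": 0,"ty": 0,"tz": 0.8,"gripper": 25},
    {"wx": 0,"wy": 0,"wz": 0,"tx": 0,"ty": 0,"tz": 0.6,"gripper": 25},
    {"wx": 0,"wy": 0,"wz": 0,"tx": 0,"ty": 0,"tz": 0.2,"gripper": 25},
    {"wx": 0,"wy": 0,"wz": 0,"tx": 0,"ty": 0,"tz": 0,"gripper": 25},
  ],
)

```text
time_s: 31.1
tool_pos: [0.5823, 0.0548, 0.1295]
eef_rot: [0.0, 1.0, 0.0, -0.0]
force: [-1.0, -0.8, 0.4]
gripper_width: 0.378
gripper_force: 59.6
```

Call:
servo_tool(
  targets=[
    {"wx": 0,"wy": 0,"wz": 0,"tx": 0,"ty": -0.06,"tz": 0.2,"gripper": 25},
    {"wx": 0,"wy": 0,"wz": 0,"tx": 0,"ty": 0,"tz": 0.1,"gripper": 25},
    {"wx": 0,"wy": 0,"wz": 0,"tx": 0,"ty": 0,"tz": 0.06,"gripper": 25},
    {"wx": 0,"wy": 0,"wz": 0,"tx": 0,"ty": 0,"tz": 0,"gripper": 25},
  ],
)

```text
time_s: 31.5
tool_pos: [0.5829, 0.0576, 0.1155]
eef_rot: [-0.0, 1.0, 0.0, 0.001]
force: [-0.6, 1.0, 1.3]
gripper_width: 0.376
gripper_force: 59.6
```

Call:
servo_tool(
  targets=[
    {"wx": 0,"wy": 0,"wz": 0,"tx": 0,"ty": 0,"tz": 0.02,"gripper": 25},
    {"wx": 0,"wy": 0,"wz": 0,"tx": 0,"ty": 0,"tz": 0,"gripper": 60},
    {"wx": 0,"wy": 0,"wz": 0,"tx": 0,"ty": 0,"tz": 0,"gripper": 60},
    {"wx": 0,"wy": 0,"wz": 0,"tx": 0,"ty": 0,"tz": 0,"gripper": 60},
    {"wx": 0,"wy": 0,"wz": 0,"tx": 0,"ty": 0,"tz": -0.4,"gripper": 60},
    {"wx": 0,"wy": 0,"wz": 0,"tx": 0,"ty": 0,"tz": -0.9,"gripper": 60},
    {"wx": 0,"wy": 0,"wz": 0,"tx": -0.2,"ty": 0.2,"tz": -0.8,"gripper": 60},
    {"wx": 0,"wy": 0,"wz": 0,"tx": -0.4,"ty": 0.8,"tz": 0,"gripper": 60},
    {"wx": 0,"wy": 0,"wz": 0,"tx": -0.4,"ty": 1,"tz": 0,"gripper": 60},
    {"wx": 0,"wy": 0,"wz": 0,"tx": -0.4,"ty": 1,"tz": 0,"gripper": 60},
  ],
)

```text
time_s: 32.5
tool_pos: [0.5261, -0.0635, 0.1997]
eef_rot: [0.0, 1.0, 0.001, 0.001]
force: [1.1, -0.4, -0.6]
gripper_width: 0.701
gripper_force: 0.0
```

Call:
servo_tool(
  targets=[
    {"wx": 0,"wy": 0,"wz": 0,"tx": -0.4,"ty": 1,"tz": 0,"gripper": 60},
    {"wx": 0,"wy": 0,"wz": 0,"tx": -0.4,"ty": 1,"tz": 0,"gripper": 60},
    {"wx": 0,"wy": 0,"wz": 0,"tx": -0.4,"ty": 1,"tz": 0,"gripper": 60},
    {"wx": 0,"wy": 0,"wz": 0,"tx": -0.4,"ty": 1,"tz": 0,"gripper": 60},
    {"wx": 0,"wy": 0,"wz": 0,"tx": -0.3,"ty": 1,"tz": 0,"gripper": 60},
    {"wx": 0,"wy": 0,"wz": 0,"tx": -0.15,"ty": 0.9,"tz": 0.2,"gripper": 60},
    {"wx": 0,"wy": 0,"wz": 0,"tx": 0,"ty": 0.4,"tz": 0.4,"gripper": 60},
    {"wx": 0,"wy": 0,"wz": 0,"tx": 0,"ty": 0,"tz": 0,"gripper": 60},
    {"wx": 0,"wy": 0,"wz": 0,"tx": 0,"ty": 0,"tz": 0,"gripper": 60},
  ],
)

```text
time_s: 33.4
tool_pos: [0.445, -0.314, 0.1749]
eef_rot: [-0.0, 1.0, 0.0, 0.0]
force: [0.5, 0.6, 0.4]
gripper_width: 0.704
gripper_force: 0.0
```

Call:
servo_tool(
  targets=[
    {"wx": 0,"wy": 0,"wz": 0,"tx": 0,"ty": 0.06,"tz": 0.5,"gripper": 60},
    {"wx": 0,"wy": 0,"wz": 0,"tx": 0,"ty": 0,"tz": 0.6,"gripper": 60},
    {"wx": 0,"wy": 0,"wz": 0,"tx": 0,"ty": 0,"tz": 0.5,"gripper": 60},
    {"wx": 0,"wy": 0,"wz": 0,"tx": 0,"ty": 0,"tz": 0,"gripper": 60},
    {"wx": 0,"wy": 0,"wz": 0,"tx": 0,"ty": 0,"tz": 0,"gripper": 25},
    {"wx": 0,"wy": 0,"wz": 0,"tx": 0,"ty": 0,"tz": 0,"gripper": 25},
    {"wx": 0,"wy": 0,"wz": 0,"tx": 0,"ty": 0,"tz": 0,"gripper": 25},
    {"wx": 0,"wy": 0,"wz": 0,"tx": 0,"ty": 0,"tz": 0,"gripper": 25},
    {"wx": 0,"wy": 0,"wz": 0,"tx": 0,"ty": 0,"tz": 0,"gripper": 25},
  ],
)

```text
time_s: 34.3
tool_pos: [0.446, -0.3168, 0.1123]
eef_rot: [0.001, 1.0, 0.001, 0.001]
force: [0.2, 3.1, 6.9]
gripper_width: 0.378
gripper_force: 59.3
```

Call:
servo_tool(
  targets=[
    {"wx": 0,"wy": 0,"wz": 0,"tx": 0,"ty": 0,"tz": -0.4,"gripper": 25},
    {"wx": 0,"wy": 0,"wz": 0,"tx": 0,"ty": 0,"tz": -0.9,"gripper": 25},
    {"wx": 0,"wy": 0,"wz": 0,"tx": 0,"ty": 0,"tz": -1,"gripper": 25},
    {"wx": 0,"wy": 0,"wz": 0,"tx": 0,"ty": -0.3,"tz": -0.9,"gripper": 25},
    {"wx": 0,"wy": 0,"wz": 0,"tx": 0.1,"ty": -0.7,"tz": -0.8,"gripper": 25},
    {"wx": 0,"wy": 0,"wz": 0,"tx": 0.4,"ty": -1,"tz": 0,"gripper": 25},
    {"wx": 0,"wy": 0,"wz": 0,"tx": 0.4,"ty": -1,"tz": 0,"gripper": 25},
    {"wx": 0,"wy": 0,"wz": 0,"tx": 0.4,"ty": -1,"tz": 0,"gripper": 25},
    {"wx": 0,"wy": 0,"wz": 0,"tx": 0.4,"ty": -1,"tz": 0,"gripper": 25},
    {"wx": 0,"wy": 0,"wz": 0,"tx": 0.4,"ty": -1,"tz": 0,"gripper": 25},
  ],
)

```text
time_s: 35.3
tool_pos: [0.529, -0.0753, 0.2712]
eef_rot: [0.0, 1.0, 0.0, 0.001]
force: [0.9, 0.1, -1.9]
gripper_width: 0.38
gripper_force: 60.0
```

Call:
servo_tool(
  targets=[
    {"wx": 0,"wy": 0,"wz": 0,"tx": 0.2,"ty": -0.8,"tz": 0,"gripper": 25},
    {"wx": 0,"wy": 0,"wz": 0,"tx": 0.13,"ty": -0.5,"tz": 0,"gripper": 25},
    {"wx": 0,"wy": 0,"wz": 0,"tx": 0,"ty": -0.15,"tz": 0.3,"gripper": 25},
    {"wx": 0,"wy": 0,"wz": 0,"tx": 0,"ty": 0,"tz": 0.7,"gripper": 25},
    {"wx": 0,"wy": 0,"wz": 0,"tx": 0,"ty": 0,"tz": 0.9,"gripper": 25},
    {"wx": 0,"wy": 0,"wz": 0,"tx": 0,"ty": 0,"tz": 0.8,"gripper": 25},
    {"wx": 0,"wy": 0,"wz": 0,"tx": 0,"ty": 0,"tz": 0.6,"gripper": 25},
    {"wx": 0,"wy": 0,"wz": 0,"tx": 0,"ty": 0,"tz": 0.2,"gripper": 25},
    {"wx": 0,"wy": 0,"wz": 0,"tx": 0,"ty": 0,"tz": 0,"gripper": 25},
  ],
)

```text
time_s: 36.2
tool_pos: [0.5409, -0.0198, 0.1293]
eef_rot: [0.0, 1.0, -0.0, -0.001]
force: [-0.8, 0.2, -0.9]
gripper_width: 0.379
gripper_force: 59.9
```

Call:
servo_tool(
  targets=[
    {"wx": 0,"wy": 0,"wz": 0,"tx": 0.03,"ty": -0.05,"tz": 0.2,"gripper": 25},
    {"wx": 0,"wy": 0,"wz": 0,"tx": 0,"ty": 0,"tz": 0.09,"gripper": 25},
    {"wx": 0,"wy": 0,"wz": 0,"tx": 0,"ty": 0,"tz": 0.05,"gripper": 25},
    {"wx": 0,"wy": 0,"wz": 0,"tx": 0,"ty": 0,"tz": 0,"gripper": 25},
  ],
)

```text
time_s: 36.6
tool_pos: [0.543, -0.017, 0.1166]
eef_rot: [0.0, 1.0, 0.0, 0.0]
force: [0.6, -0.9, -1.7]
gripper_width: 0.378
gripper_force: 59.9
```

Still hanging; lower a little, release, retreat.

Call:
servo_tool(
  targets=[
    {"wx": 0,"wy": 0,"wz": 0,"tx": 0,"ty": 0,"tz": 0.04,"gripper": 25},
    {"wx": 0,"wy": 0,"wz": 0,"tx": 0,"ty": 0,"tz": 0,"gripper": 25},
    {"wx": 0,"wy": 0,"wz": 0,"tx": 0,"ty": 0,"tz": 0,"gripper": 60},
    {"wx": 0,"wy": 0,"wz": 0,"tx": 0,"ty": 0,"tz": 0,"gripper": 60},
    {"wx": 0,"wy": 0,"wz": 0,"tx": 0,"ty": 0,"tz": 0,"gripper": 60},
    {"wx": 0,"wy": 0,"wz": 0,"tx": 0,"ty": 0,"tz": -0.4,"gripper": 60},
    {"wx": 0,"wy": 0,"wz": 0,"tx": 0,"ty": 0,"tz": -0.9,"gripper": 60},
    {"wx": 0,"wy": 0,"wz": 0,"tx": 0,"ty": 0,"tz": -0.9,"gripper": 60},
    {"wx": 0,"wy": 0,"wz": 0,"tx": -0.2,"ty": 0.7,"tz": -0.3,"gripper": 60},
    {"wx": 0,"wy": 0,"wz": 0,"tx": -0.2,"ty": 1,"tz": 0,"gripper": 60},
  ],
)

```text
time_s: 37.6
tool_pos: [0.5283, -0.0834, 0.2176]
eef_rot: [0.0, 1.0, 0.003, 0.002]
force: [0.6, -0.1, -0.4]
gripper_width: 0.707
gripper_force: 0.0
```

Call:
servo_tool(
  targets=[
    {"wx": 0,"wy": 0,"wz": 0,"tx": -0.2,"ty": 1,"tz": 0,"gripper": 60},
    {"wx": 0,"wy": 0,"wz": 0,"tx": -0.2,"ty": 1,"tz": 0,"gripper": 60},
    {"wx": 0,"wy": 0,"wz": 0,"tx": -0.2,"ty": 1,"tz": 0,"gripper": 60},
    {"wx": 0,"wy": 0,"wz": 0,"tx": -0.2,"ty": 1,"tz": 0,"gripper": 60},
    {"wx": 0,"wy": 0,"wz": 0,"tx": -0.2,"ty": 1,"tz": 0,"gripper": 60},
    {"wx": 0,"wy": 0,"wz": 0,"tx": -0.2,"ty": 1,"tz": 0,"gripper": 60},
    {"wx": 0,"wy": 0,"wz": 0,"tx": -0.2,"ty": 0.5,"tz": 0,"gripper": 60},
    {"wx": 0,"wy": 0,"wz": 0,"tx": 0,"ty": 0,"tz": 0,"gripper": 60},
    {"wx": 0,"wy": 0,"wz": 0,"tx": 0,"ty": 0,"tz": 0,"gripper": 60},
  ],
)

```text
time_s: 38.5
tool_pos: [0.4711, -0.3447, 0.2147]
eef_rot: [-0.0, 1.0, -0.0, -0.0]
force: [-0.3, 0.1, -0.3]
gripper_width: 0.702
gripper_force: 0.0
```

```bash
python3 - <<'E'
from h import *
v=snap("top"); m=masks(v); im=v["color"]
for k in("red","yellow","blue"):
    for (x,y,w,h,a),c in blobs(m[k],(200,130,330,240),60):
        print(k,(x,y,w,h,a),ray(v,(x+(w-1)/2,y+(h-1)/2),.139).round(4),ray(v,c,.139).round(4))
for b in blobs(m["green"],(90,170,180,270),60): print("jar",ray(v,b[1],.12).round(4))
s=snap("side")["color"]
cv2.imwrite("pics/j.png",np.hstack([cv2.resize(s[100:360,150:400],None,fx=1.5,fy=1.5),cv2.resize(im[140:240,210:310],None,fx=3.9,fy=3.9)]))
E
```

```text
red (254, 190, 29, 29, 246) [ 0.5319 -0.0137] [ 0.522  -0.0212]
red (261, 193, 14, 14, 164) [ 0.5418 -0.0126] [ 0.542  -0.0117]
yellow (270, 159, 30, 30, 473) [ 0.5997 -0.0502] [ 0.5988 -0.0513]
blue (227, 174, 14, 15, 166) [0.5826 0.0626] [0.5826 0.063 ]
blue (225, 191, 22, 12, 115) [0.5482 0.0579] [0.5445 0.0568]
jar [0.5079 0.3144]
```

View pics/j.png

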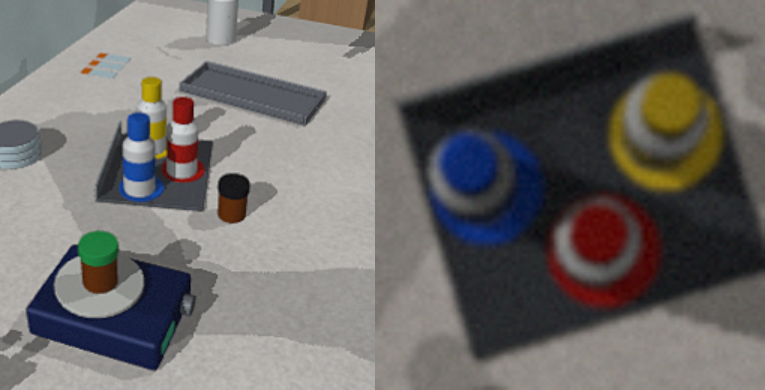

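```bash
python3 -c "
from cell import env
print(env.close_job())"
```

```text
the job is handed in; nothing more can be done
None
```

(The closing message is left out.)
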